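# Check a lens canister back in and store it

### The arm

A 7-joint arm with a two-finger parallel gripper is mounted at the origin on the work surface. World frame = base frame: x ahead of the robot, y to its left, z up, the work surface at z = 0. Lengths are in mm, angles in degrees, forces in N, time in s.
With the tool pointing down it reaches from about 350 to 900 mm from the base axis. Payload 8.1 kg.
Tool frame: the origin (TCP) lies midway between the tips of the shut fingers; the grasp point (between the pads) lies 19 mm behind it; z points along the fingers, y is the line along which they close (so a half turn about z gives the same grasp; the last joint's range is limited). The gripper opens to 92 mm and grips with 3 to 60 N. Pads are 19 mm wide; open, the fingers measure 130 mm over their backs; the gripper's body (75 mm by 190 mm) begins 47 mm behind the grasp point.
Start: joints at [63.22, 24.895, 1.432, 90.138, -0.665, 64.973, -4.303], TCP at [222.954, -583.895, 226.742] pointing down, gripper open.
Joint ranges: [-149.89, 149.89], [-25.12, 119.58], [-72.63, 75.52], [4.76, 147.25], [-75.54, 255.54], [6.69, 114.76], [-157.13, 157.13]. Speed limits (degrees/s): [127.2, 127.2, 172.46, 172.46, 180, 180, 180].

### API

Orientations are given as [roll, pitch, yaw] about the fixed x, y, z axes, in that order (R = Rz(yaw) Ry(pitch) Rx(roll)).
In Python, from plant import bot gives the robot as it stands. The module is installed in compiled form; this text tells all that it offers.
- The arm moves only by the shell command python3 -m crank 'ROWS' [FORCE]. ROWS is JSON, a list of rows, each a list of 3 entries, a list of its own where there are three numbers: the shift along the tool's x, y, z in m, then the turn, a rotation vector about the tool's x, y, z in rad, then the opening, from -1 (shut) to 1 (fully open). A call has 1 to 8 rows; each row is the pose to reach, as a shift and turn from the pose commanded when the call began, along the tool's axes at that moment; what a row does not reach only later rows make up. A row lasts 1/8 s, in which the tool goes at most 62.5 mm and 10.7 degrees, less where a joint would pass 70% of its speed; a pose out of reach is approached as far as the arm can. A call with a gripper value outside its range is refused whole. The fingers move at their own pace and stop on an object; FORCE is the grip in N (left out, the last holds). Time passes only in rows, so rows that repeat a pose let the fingers close. It gives the time, the measured TCP pose, the force, the opening and the grip force at its end, in the units of the state.
- bot.sense(): the state, without advancing time (a new reading comes with each control period).
- bot.snapshot(name): name is "scene" or "side" or "wrist"; returns (picture, depth): 400x640x3 uint8, blue, green, red; 400x640 float32, mm along the optical axis (not along the pixel's ray), 0 where there is no reading.
- bot.camera_params(name): a dict with "fx", "fy", "cx", "cy" (pixels), "position" and "attitude" of the camera in the world. Camera axes: x right, y down, z forward; pixel columns grow to the right and rows downward; lengths in mm; the calibration is good to about 2 mm. A picture is of the moment at which its call begins: read the wrist's pose just before it. camera_params takes no time and is no camera call; for the wrist camera it gives the pose at the moment of the call.
- bot.close_job(): hands the job in; it is judged then, once.
Trained networks look in the newest picture that a camera, given by its name, has taken for a name from the list of things; names that differ only in an ending like _2 or _b are one class to them, and where a whole thing is asked for, a point or a joint stands for the part that bears it (a point fixed in the world has none). Each returns a list of dicts, best first, with "confidence" (0 to 1); they miss things now and then, are a little off and sometimes report something else, mostly with a low value. They report only what shows in the picture. A call takes as long as a camera call.
- bot.cut_out(camera, label): "region" (400x640 bool, what is visible of it) and "rect" ([left, top, width, height] in pixels, round what is visible of it).
The state is a dict: "t": time; "joint_pos": joint angles; "qvel": joint speeds; "joint_torque": joint torques, N m; "ee_pos": TCP position; "tcp_rot": TCP orientation; "ft_force": force on the tool from outside, world axes, zero at the start; "ft_torque": the same for the moment, N m; "finger_gap": opening from 0.0 (shut) to 1.0 (fully open); "gripper_force": force on a finger pad.
Only numpy, scipy, OpenCV 4.12 (cv2) and the standard library are available. Lean on these libraries where they do the work, as an engineer would, in place of code of your own. Each camera call takes 0.05 s, during which the arm holds its last target. There are 200 camera calls.

### The job

Check the loose blue-lidded lens canister back in: stand it upright in the middle of the scanner's round pad with its white stripe squarely facing the red scanner window, and let go of it for a second. Then put it away, standing upright in the middle of the rack bay with the blue tag, and let go. Lower it gently both times rather than dropping it, never tip it over, and leave the other canisters and the things on the bench where they are.

Things in the scene. Friction and masses are not known exactly. Their poses are not given: they have to be found in the camera images.
- blue_canister: Black cylindrical lens canister, 56 mm diameter, 94 mm tall; the top 18 mm is a blue lid. One white stripe, 14 mm wide, runs down one side and continues over the lid from its edge almost to its centre. It starts on the table at any turn; 0.25 to 0.5 kg. Origin: centre of its underside; z up; its x axis points from the centre towards the striped side.
- blue_canister_stripe (a point): Middle of the blue canister's white stripe, on its side surface: 28 mm from the axis, 47 mm above the underside.
- scanner: Fixed scanner: round white pad (76 mm diameter, top 6 mm above the table) and a white block 84 mm wide, 55 mm deep, 96 mm high with a red window facing the pad and a red bar on top at that side. Origin: pad centre, at table height; its x axis points from the pad to the window, z up. The block's face is 80 mm from the pad centre.
- scan_pad (a point): Centre of the top of the scanner pad, where the canister is stood.
- scan_window (a point): Centre of the red scanner window, 79 mm from the pad centre along the scanner's x, 52 mm above the table. Canister stripe must face this.
- rack: Fixed aluminium rack, 374 mm wide: four open bays in a row (pitch 90 mm), floor 6 mm above the table, walls between them 10 mm thick, tops 20 mm above the table (80 mm clear), bays 94 mm deep, open in front, a beam 34 mm high behind. Origin: underside, middle of the row, 7 mm behind the bay centres; y along the row, +x to the beam.
- blue_tag: Blue colour tag, 70 mm wide, clipped over the rack's back beam (top 37 mm above the table) directly behind the bay it labels. Origin: centre of the tag on top of the beam; its -x axis points to its bay, z up. It marks the blue canister's bay. Which bay has which tag changes.
- blue_bay (a point): Centre of the floor of the bay with the blue tag (6 mm above the table, 64 mm in front of the tag's centre): the blue canister's underside goes here. The bay is empty at the start.
- green_tag: Green colour tag, 70 mm wide, clipped over the rack's back beam (top 37 mm above the table) directly behind the bay it labels. Origin: centre of the tag on top of the beam; its -x axis points to its bay, z up. Its bay is empty, and must stay so.
- red_canister: Black cylindrical lens canister, 56 mm diameter, 94 mm tall; the top 18 mm is a red lid. One white stripe, 14 mm wide, runs down one side and continues over the lid from its edge almost to its centre. It stands in the bay with the red tag; leave it there. Origin: centre of its underside; z up; its x axis points from the centre towards the striped side.
- yellow_canister: Black cylindrical lens canister, 56 mm diameter, 94 mm tall; the top 18 mm is a yellow lid. One white stripe, 14 mm wide, runs down one side and continues over the lid from its edge almost to its centre. It stands in the bay with the yellow tag; leave it there. Origin: centre of its underside; z up; its x axis points from the centre towards the striped side.
- screwdriver: Screwdriver with an orange handle, 190 mm long, lying on the table; a bystander. Origin: on its underside; x from handle to tip.
- lens_brush: Brush with a wooden handle, 170 mm long, lying on the table; a bystander. Origin: on its underside; x from handle to bristles.
- rinse_bottle: White closed bottle with a grey cap, 66 mm diameter, 170 mm tall, a bystander. Origin: centre of its underside.

How it is judged (in metres and radians):
On the way:
1. the blue canister stands released on the scanner pad (12 mm of its centre), its stripe facing the window (0.26 rad) (horizontal distance between blue_canister and scan_pad below 0.012 m and height (world z) of blue_canister between 0.002 and 0.01 m and angle between blue_canister's own z axis and vertical below 0.1 rad and angle between the x axis of blue_canister and the x axis of scanner, either way round below 0.26 rad and x of blue_canister_stripe in the frame of scanner above 0.008 m and linear speed of blue_canister below 0.03 m/s and contact force between blue_canister and the fingers below 0.3 N), for 0.5 s.
At the end, for the whole second after the job is handed in: Blue canister upright (0.1 rad), released, at rest on the floor of the blue-tag bay, within 15 mm of its centre front to back and 12.5 mm sideways; red and yellow canisters upright within 20 mm of their starts (x of blue_canister in the frame of blue_bay between -0.015 and 0.015 m and y of blue_canister in the frame of blue_bay between -0.0125 and 0.0125 m and z of blue_canister in the frame of blue_bay between -0.004 and 0.004 m and angle between each of blue_canister, red_canister, yellow_canister's own z axis and vertical below 0.1 rad and linear speed of blue_canister below 0.02 m/s and contact force between blue_canister and the fingers below 0.3 N and distance of each of red_canister, yellow_canister from where it was at the start of the episode below 0.02 m); the robot touches nothing.
It fails at once if the blue canister is tipped over (more than 0.6 rad) (angle between blue_canister's own z axis and vertical above 0.6 rad).
It fails at once if the blue canister falls freely (faster than 0.5 m/s while not held: a drop of over about 13 mm) (linear speed of blue_canister above 0.5 m/s and contact force between blue_canister and the fingers below 0.3 N).
It fails at once if the red or yellow canister is tipped over (more than 0.6 rad) (angle between any of red_canister, yellow_canister's own z axis and vertical above 0.6 rad).
It fails at once if another canister or a thing on the bench is moved by more than 30 mm (distance of any of red_canister, yellow_canister, screwdriver, lens_brush, rinse_bottle from where it was at the start of the episode above 0.03 m).
It also fails if it takes over 48 s, if anything falls off the work surface, if the arm or the gripper's body presses on something with over 40 N, if the wrist force passes 120 N, or if a joint passes its speed limit or range.

## Working session

There is one attempt and no reset: what is moved stays moved. The work goes in short steps, Python scripts to look and compute and a shell command to move; the robot and the scene stay as the last step left them, time stands still between calls to the robot, and variables do not carry over. Pictures are saved under pics/ and viewed, at most 10 in all, crops included, and the job is handed in when it is done.

```bash
mkdir -p pics
cat > h.py <<'E'
import numpy as np, cv2
from scipy.spatial.transform import Rotation as R
from plant import bot
def cam(n):
    p=bot.camera_params(n); a=np.array(p["attitude"],float)
    M=a if a.shape==(3,3) else R.from_euler('xyz',a,degrees=True).as_matrix()
    return p,M,np.array(p["position"],float)
def pts(n,depth,mask,c=None):
    p,M,t=c or cam(n)
    v,u=np.nonzero(mask&(depth>0)); z=depth[v,u]
    return np.c_[(u-p["cx"])/p["fx"]*z,(v-p["cy"])/p["fy"]*z,z]@M.T+t,u,v
E
python3 - <<'E'
from h import *
s=bot.sense(); print({k:np.round(v,3).tolist() for k,v in s.items()})
for n in("scene","side"):
    im,d=bot.snapshot(n); cv2.imwrite(f"pics/{n}0.png",im); np.save(n+"_d.npy",d); np.save(n+"_i.npy",im)
    print(n,bot.camera_params(n))
    for l in["blue_canister","scanner","blue_tag","green_tag","red_canister","yellow_canister","rinse_bottle","screwdriver","lens_brush","rack"]:
        for r in bot.cut_out(n,l)[:2]:
            P,u,v=pts(n,d,r["region"])
            if len(P): print(l,round(r["confidence"],2),r["rect"],np.percentile(P,[5,50,95],axis=0).round().tolist())
E
```

```text
{'t': 0.0, 'joint_pos': [63.22, 24.937, 1.428, 90.186, -0.664, 64.973, -4.304], 'qvel': [0.034, 0.101, 0.128, 0.041, 0.029, -0.025, -0.007], 'joint_torque': [0.002, -66.785, 0.986, -31.445, -0.061, 0.043, 0.0], 'ee_pos': [222.775, -583.43, 225.955], 'tcp_rot': [-179.912, 0.008, 20.9], 'ft_force': [0.141, -0.135, -0.32], 'ft_torque': [0.008, 0.018, -0.011], 'gripper_force': 0.0, 'finger_gap': 1.0}
scene {'fx': 495.29483549729207, 'fy': 495.29483549729207, 'cx': 316.10226744852196, 'cy': 197.85362904651328, 'position': array([1628.6320066 , -253.00171971, 1107.03038438]), 'attitude': array([-131.98117243,    1.20026468,   71.66445954])}
blue_canister 0.83 [387.3, 174.8, 20.9, 31.8] [[539.0, 324.0, 4.0], [578.0, 342.0, 64.0], [590.0, 383.0, 99.0]]
scanner 0.77 [307.7, 214.8, 36.8, 44.8] [[561.0, 24.0, 6.0], [708.0, 63.0, 69.0], [717.0, 102.0, 100.0]]
blue_tag 0.62 [192.7, 261.3, 32.8, 15.6] [[646.0, -309.0, 12.0], [671.0, -277.0, 37.0], [687.0, -247.0, 42.0]]
green_tag 0.84 [227.8, 261.6, 24.6, 16.0] [[678.0, -219.0, 17.0], [702.0, -190.0, 38.0], [719.0, -161.0, 42.0]]
green_tag 0.59 [1
[... 1859 characters left out ...]
 [656.0, -271.0, 33.0], [678.0, -241.0, 40.0]]
rinse_bottle 0.83 [203.9, 282.3, 28.8, 42.7] [[403.0, 551.0, 14.0], [418.0, 581.0, 105.0], [445.0, 604.0, 170.0]]
rinse_bottle 0.63 [272.5, 161.9, 40.5, 50.4] [[560.0, 33.0, 0.0], [659.0, 77.0, 34.0], [709.0, 108.0, 97.0]]
screwdriver 0.77 [352.5, 205.9, 23.4, 23.3] [[329.0, -30.0, 2.0], [367.0, -14.0, 21.0], [413.0, -5.0, 27.0]]
lens_brush 0.91 [298.1, 227.9, 38.9, 30.7] [[343.0, 158.0, -1.0], [430.0, 177.0, 16.0], [491.0, 194.0, 22.0]]
lens_brush 0.36 [273.3, 165.6, 38.8, 43.9] [[560.0, 35.0, 1.0], [658.0, 77.0, 37.0], [705.0, 108.0, 97.0]]
rack 0.81 [316.1, 137.4, 93.2, 37.3] [[509.0, -444.0, 0.0], [606.0, -247.0, 7.0], [686.0, -128.0, 29.0]]
```

Run:
```python
from h import *
a=np.load("scene_i.npy")[110:300,110:470]; b=np.load("side_i.npy")[110:330,180:420]
a=cv2.resize(a,None,fx=2.2,fy=2.2,interpolation=2); cv2.imwrite("pics/s1.png",a)
cv2.imwrite("pics/s2.png",cv2.resize(b,None,fx=2.6,fy=2.6,interpolation=2))
```

```text
(no output)
```

View pics/s1.png

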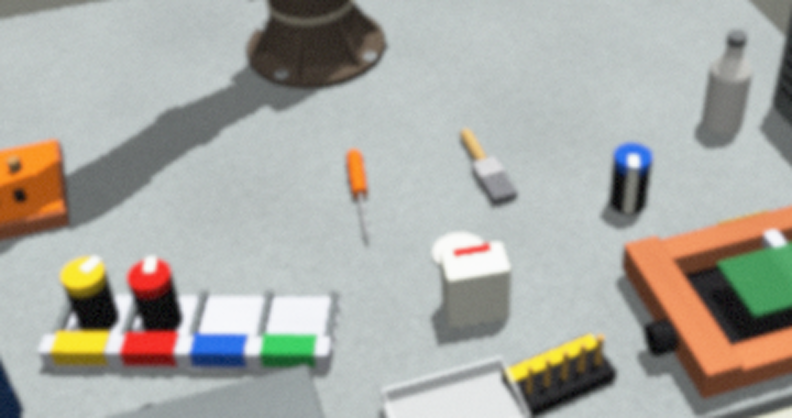

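View pics/s2.png

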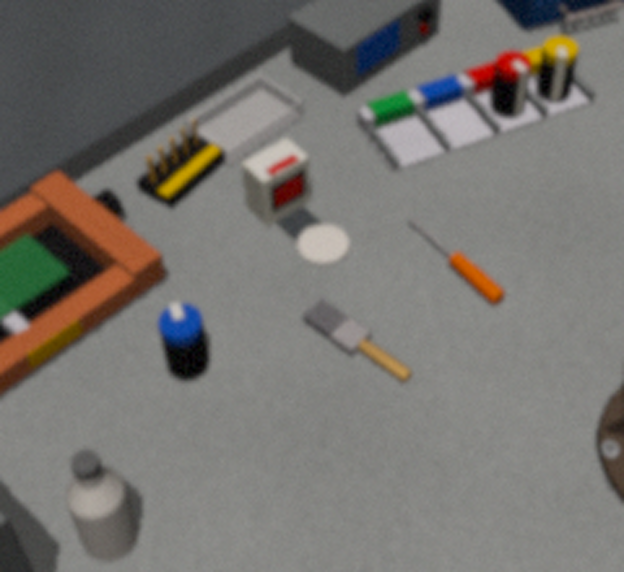

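```bash
cat > m.py <<'E'
from h import *
def run(n,im,d,c=None):
    P,u,v=pts(n,d,np.ones(d.shape,bool),c)
    C=im[v,u].astype(float); b,g,r=C.T; x,y,z=P.T
    near=lambda cx,cy,rad:np.hypot(x-cx,y-cy)<rad
    # canister lid
    k=near(*CAN,70)&(z>70)&(z<115)
    lid=k&(b>1.6*r)&(b>90)
    white=k&(C.min(1)>120)&(z>85)
    if lid.sum()>15:
        top=(lid|white)&(z>87); 
        (cx,cy),rad=cv2.minEnclosingCircle(P[top][:,:2].astype(np.float32))
        w=P[white&top][:,:2]; print(n,"lid",lid.sum(),"centre",round(cx),round(cy),"r",round(rad),"mean",P[top].mean(0).round(1),"z",np.median(z[top]).round(1),"white",len(w), (w.mean(0).round(1) if len(w) else 0))
        if len(w): e=w.mean(0)-[cx,cy]; print("  stripe deg",np.degrees(np.arctan2(e[1],e[0])).round(1))
    # scanner: top
    k=near(670,70,110)
    top=k&(z>88)&(z<108); red=top&(r>1.6*g)&(r>90)
    if top.sum()>20:
        rc=cv2.minAreaRect(P[top][:,:2].astype(np.float32)); print(n,"scan top",top.sum(),np.round(rc[0],1),np.round(rc[1],1),round(rc[2],1),"z",np.median(z[top]).round(1),"redbar",P[red].mean(0).round(1))
    pad=near(570,60,75)&(z>-4)&(z<14)&(C.min(1)>185)
    if pad.sum()>20:
        e=cv2.minEnclosingCircle(P[pad][:,:2].astype(np.float32)); print(n,"pad",pad.sum(),np.round(e[0],1),round(e[1],1),"mean",P[pad].mean(0).round(1))
    for nm,m in(("blue",(b>1.6*r)&(b>80)&near(670,-277,70)),("green",(g>1.4*r)&(g>1.3*b)&near(700,-190,60)),("redtag",(r>1.8*g)&near(630,-360,45)),("yeltag",(r>1.8*b)&(g>1.3*b)&near(605,-450,60))):
        m=m&(z>30)&(z<50)
        if m.sum()>10:
            rc=cv2.minAreaRect(P[m][:,:2].astype(np.float32)); print(n,nm,m.sum(),"mean",P[m].mean(0).round(1),"rect",np.round(rc[0],1),np.round(rc[1],1),round(rc[2],1))
CAN=(560,350)
E
python3 - <<'E'
from m import *
for n in("scene","side"): run(n,np.load(n+"_i.npy"),np.load(n+"_d.npy"))
E
```

```text
scene lid 146 centre 561 350 r 31 mean [565.  348.2  96.2] z 96.7 white 56 [569.9 349.4]
  stripe deg -4.4
scene scan top 463 [688.8  65.6] [84.2 57.6] 84.0 z 97.8 redbar [669.8  67.4  99.4]
scene pad 786 [569.9  59.8] 74.8 mean [553.8  47.7   3.5]
scene blue 259 mean [ 667.7 -274.4   38.5] rect [ 669.6 -259.3] [105.1  38.7] 72.7
scene green 253 mean [ 697.9 -191.3   38.7] rect [ 695.2 -190.6] [68.5 37.9] 69.4
scene redtag 265 mean [ 634.8 -359.2   38.4] rect [ 621.6 -355.1] [69.3 60.2] 70.6
scene yeltag 264 mean [ 603.6 -443.8   38.6] rect [ 592.7 -439.4] [67.2 58.3] 68.5
side lid 164 centre 561 351 r 30 mean [557.7 350.5  93.5] z 93.7 white 27 [573.8 342.4]
  stripe deg -32.4
side scan top 250 [684.8  65.8] [85.4 57.2] 83.3 z 94.5 redbar [669.4  65.9  96.4]
side blue 96 mean [ 661.4 -273.7   36. ] rect [ 661.3 -273.5] [69. 40.] 67.8
side green 109 mean [ 692.3 -189.7   35.6] rect [ 693.5 -191.4] [66.9 42.4] 68.3
side redtag 59 mean [ 635.9 -348.4   36.1] rect [ 635.6 -351.1] [51.4 41.2] 63.4
side yeltag 35 mean [ 601.9 -443.4   37.1] rect [ 589.2 -439. ] [31.6 74.8] 59.1
```

```bash
python3 -m crank '[[[0.463,-0.491,-0.074],[0,0,0.63],1],[[0.463,-0.491,-0.074],[0,0,0.63],1],[[0.463,-0.491,-0.074],[0,0,0.63],1],[[0.463,-0.491,-0.074],[0,0,0.63],1],[[0.463,-0.491,-0.074],[0,0,0.63],1],[[0.463,-0.491,-0.074],[0,0,0.63],1],[[0.463,-0.491,-0.074],[0,0,0.63],1],[[0.463,-0.491,-0.074],[0,0,0.63],1]]'
```

```text
t: 2.1
ee_pos: [411.5, -126.6, 281.4]
tcp_rot: [180.0, -0.1, -15.2]
ft_force: [1.4, -1.3, 0.7]
finger_gap: 1.001
gripper_force: 0.0
```

```bash
python3 -m crank '[[[0.022,-0.179,-0.019],[0,0,0],1],[[0.022,-0.179,-0.019],[0,0,0],1],[[0.022,-0.179,-0.019],[0,0,0],1],[[0.022,-0.179,-0.019],[0,0,0],1],[[0.022,-0.179,-0.019],[0,0,0],1]]'
cat > w.py <<'E'
from m import *
import sys
def look(name):
    c=cam("wrist"); s=bot.sense(); im,d=bot.snapshot("wrist"); cv2.imwrite(f"pics/{name}.png",im); np.save(name+"_d.npy",d); np.save(name+"_i.npy",im)
    np.save(name+"_M.npy",np.c_[c[1],c[2]])
    print("cam",c[2].round(),"fwd",c[1][:,2].round(3),"fx",c[0]["fx"],"tcp",np.round(s["ee_pos"],1),np.round(s["tcp_rot"],1))
    run("wrist",im,d,c); return im,d,c
if __name__=="__main__": look(sys.argv[1])
E
python3 w.py w1
```

```text
t: 2.72
ee_pos: [478.9, 38.0, 299.6]
tcp_rot: [180.0, 0.0, -15.2]
ft_force: [-0.6, -1.7, -0.4]
finger_gap: 0.999
gripper_force: 0.0
cam [545.  21. 458.] fwd [-0.243  0.065 -0.968] fx 290.6667502184274 tcp [478.9  38.  299.6] [180.    0.  -15.2]
wrist lid 1213 centre 562 347 r 28 mean [562.4 346.5  93.8] z 93.8 white 267 [576.1 341.6]
  stripe deg -22.4
wrist scan top 2366 [676.6  64.5] [84.4 35.3] 81.8 z 96.1 redbar [670.2  65.3  97. ]
wrist pad 3672 [570.  60.] 74.9 mean [565.9  72.6   3.3]
```

View pics/w1.png

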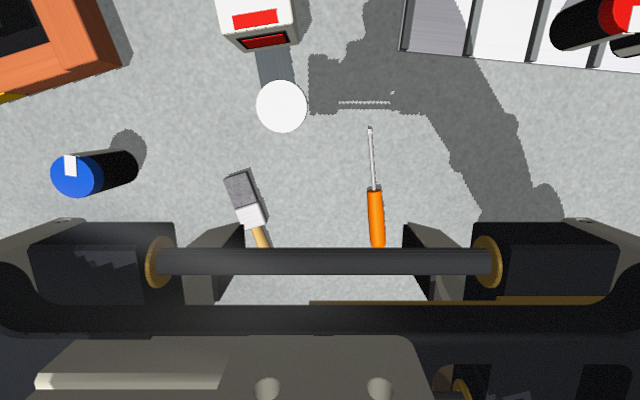

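```bash
cat > a.py <<'E'
from w import *
def ana(name,box=None):
    im=np.load(name+"_i.npy"); d=np.load(name+"_d.npy"); Mt=np.load(name+"_M.npy"); p=bot.camera_params("wrist"); c=(p,Mt[:,:3],Mt[:,3])
    # plane-intersect along rays instead of noisy depth
    def plane(u,v,z): 
        r=np.c_[(u-p["cx"])/p["fx"],(v-p["cy"])/p["fy"],np.ones(len(u))]@c[1].T
        return c[2]+r*((z-c[2][2])/r[:,2])[:,None]
    P,u,v=pts("wrist",d,np.ones(d.shape,bool),c); C=im[v,u].astype(float); b,g,r=C.T; x,y,z=P.T
    def circ(m,zp,nm,rad):
        M=np.zeros(d.shape,np.uint8); M[v[m],u[m]]=255; M=cv2.morphologyEx(M,cv2.MORPH_OPEN,np.ones((3,3)))
        k=max(cv2.findContours(M,0,1)[0],key=cv2.contourArea)[:,0].astype(float)
        q=plane(k[:,0],k[:,1],zp)[:,:2]; e=cv2.fitEllipse(cv2.convexHull(q.astype(np.float32)))
        print(name,nm,"centre",np.round(e[0],1),"axes",np.round(e[1],1),"z",np.median(z[m]).round(1)); return np.array(e[0])
    near=lambda cx,cy,rad:np.hypot(x-cx,y-cy)<rad
    m=near(579,77,48)&(z<20)&(z>1)&(C.min(1)>200)
    if m.sum()>300: circ(m,6,"pad",38)
    k=near(*CAN,45)&(z>88)&(z<108); bl=k&(b>1.6*r)&(b>90); wh=k&(C.min(1)>150)
    if bl.sum()>150:
        zt=np.median(z[bl]); o=circ(bl|wh,zt,"lid",28); q=plane(u[wh],v[wh],zt)[:,:2]; 
        q=q[np.hypot(*(q-o).T)<27]; w=q.mean(0); vv=np.linalg.svd(q-w)[2][0]; e=w-o; vv*=np.sign(vv@e)
        print(" stripe n",len(q),"radial",np.degrees(np.arctan2(e[1],e[0])).round(1),"axis",np.degrees(np.arctan2(vv[1],vv[0])).round(1),"mean r",np.hypot(*e).round(1))
    m=near(690,65,90)&(z>88)&(z<108)&(r>1.6*g)&(r>90)
    if m.sum()>80:
        q=plane(u[m],v[m],97)[:,:2].astype(np.float32); print(" redbar",cv2.minAreaRect(q),q.mean(0))
if __name__=="__main__": ana(sys.argv[1])
E
python3 a.py w1
```

```text
w1 pad centre [580.9  75.9] axes [74.4 75.1] z 5.9
w1 lid centre [561.9 346.7] axes [54.8 55.1] z 93.8
 stripe n 234 radial -16.8 axis -23.9 mean r 14.3
 redbar ((670.1403198242188, 64.9999008178711), (49.79741287231445, 14.222923278808594), 83.25682067871094) [670.2363    65.254074]
```

```bash
python3 -m crank '[[[-0.061,-0.324,0.06],[0,0,0.085],1],[[-0.061,-0.324,0.06],[0,0,0.085],1],[[-0.061,-0.324,0.06],[0,0,0.085],1],[[-0.061,-0.324,0.06],[0,0,0.085],1],[[-0.061,-0.324,0.06],[0,0,0.085],1],[[-0.061,-0.324,0.06],[0,0,0.085],1],[[-0.061,-0.324,0.06],[0,0,0.085],1]]'
python3 w.py w2; python3 a.py w2
```

```text
t: 3.65
ee_pos: [504.8, 367.6, 239.0]
tcp_rot: [179.9, 0.0, -20.0]
ft_force: [-0.1, 0.5, 0.7]
finger_gap: 1.003
gripper_force: 0.0
cam [570. 345. 397.] fwd [-0.236  0.084 -0.968] fx 290.6667502184274 tcp [504.8 367.6 239. ] [179.9   0.  -20. ]
wrist lid 1950 centre 562 347 r 29 mean [562.5 347.6  94. ] z 94.0 white 393 [575.3 342. ]
  stripe deg -22.4
wrist pad 174 [554.8  60.9] 64.2 mean [592.2  62.    4.6]
w2 lid centre [562.1 347.6] axes [53.8 55.3] z 94.0
 stripe n 335 radial -24.5 axis -24.1 mean r 14.7
```

View pics/w2.png

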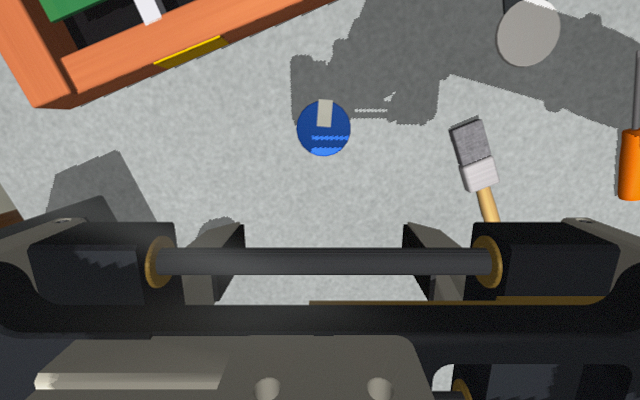

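```bash
python3 -m crank '[[[0.061,-0.001,0.06],[0,0,0.07],1],[[0.061,-0.001,0.06],[0,0,0.07],1],[[0.061,-0.001,0.12],[0,0,0.07],1],[[0.061,-0.001,0.16],[0,0,0.07],1],[[0.061,-0.001,0.196],[0,0,0.07],1],[[0.061,-0.001,0.196],[0,0,0.07],1],[[0.061,-0.001,0.196],[0,0,0.07],1]]' 25
```

```text
t: 4.58
ee_pos: [564.1, 346.7, 45.6]
tcp_rot: [-179.9, -0.1, -24.1]
ft_force: [0.2, -0.3, 0.3]
finger_gap: 1.001
gripper_force: 0.0
```

```bash
python3 -m crank '[[[0,0,0],[0,0,0],-1],[[0,0,0],[0,0,0],-1],[[0,0,0],[0,0,0],-1],[[0,0,0],[0,0,0],-1],[[0,0,0],[0,0,0],-1],[[0,0,0],[0,0,0],-1]]' 25
```

```text
t: 5.32
ee_pos: [562.8, 347.2, 43.9]
tcp_rot: [180.0, -0.0, -24.1]
ft_force: [-1.4, -1.2, 2.7]
finger_gap: 0.608
gripper_force: 25.0
```

```bash
python3 -m crank '[[[0,0,-0.04],[0,0,0],-1],[[0,0,-0.08],[0,0,0],-1],[[0.02,0.04,-0.08],[0,0,-0.05],-1],[[0.05,0.095,-0.08],[0,0,-0.12],-1],[[0.08,0.15,-0.08],[0,0,-0.19],-1],[[0.107,0.2,-0.08],[0,0,-0.25],-1],[[0.12,0.225,-0.08],[0,0,-0.29],-1],[[0.128,0.24,-0.08],[0,0,-0.304],-1]]' && python3 -m crank '[[[0,0,0],[0,0,0],-1],[[0,0,0],[0,0,0],-1]]'
python3 - <<'E'
import m; m.CAN=(580,76)
from w import look
im,d,c=look("w3")
from h import *
for n in("scene","side"):
    i,dd=bot.snapshot(n); m.run(n,i,dd); np.save(n+"2_i.npy",i)
    r=bot.cut_out(n,"blue_canister")[:1]
    for q in r: print(q["rect"],q["confidence"])
a=np.load("scene2_i.npy")[170:270,260:420]; b=np.load("side2_i.npy")[110:230,210:370]
cv2.imwrite("pics/s3.png",np.vstack([cv2.resize(a,(480,300)),cv2.resize(b,(480,300))]))
E
```

```text
t: 6.32
ee_pos: [581.3, 73.0, 123.0]
tcp_rot: [179.9, 0.1, -6.8]
ft_force: [-0.3, 0.5, -4.7]
finger_gap: 0.608
gripper_force: 25.0
t: 6.58
ee_pos: [581.4, 77.1, 123.5]
tcp_rot: [-180.0, 0.0, -6.6]
ft_force: [-0.5, 0.5, -4.6]
finger_gap: 0.605
gripper_force: 25.0
cam [650.  70. 281.] fwd [-0.25   0.029 -0.968] fx 290.6667502184274 tcp [581.4  77.1 123.5] [-180.     0.    -6.6]
wrist scan top 14534 [652.4  67.5] [ 84.3 125.5] 83.7 z 96.0 redbar [670.4  65.7  97. ]
wrist pad 1748 [570.   59.9] 74.9 mean [579.3  57.1   1.8]
wrist green 1049 mean [ 695.8 -164.9   36.4] rect [ 696.3 -171. ] [32.6 23.5] 72.0
scene scan top 555 [647.4  70.4] [ 85.  141.4] 84.2 z 97.9 redbar [669.8  68.3  98.7]
scene pad 589 [569.8  59.8] 74.6 mean [547.4  48.9   3.7]
scene blue 263 mean [ 668.5 -272.7   38.6] rect [ 670.8 -258.9] [103.8  35.7] 69.1
scene green 248 mean [ 697.6 -191.9   38.4] rect [ 696.9 -190.5] [67.8 37.8] 67.1
scene redtag 256 mean [ 634.8 -360.    38.3] rect [ 633.7 -358.7] [69.3 38.9] 70.4
scene yeltag 265 mean [ 603.6 -443.7   38.2] rect [ 594.  -440.5] [69.6 58. ] 66.7
[308.9, 177.0, 21.4, 37.5] 0.83
side scan top 54 [641.5 104.1] [ 16.7 153.5] 88.1 z 95.5 redbar [nan nan nan]
side pad 71 [577.3  77.8] 30.7 mean [569.3  84.    5.3]
side blue 100 mean [ 660.7 -273.1   36. ] rect [ 661.2 -274.9] [77.3 38.4] 78.6
side green 72 mean [ 688.3 -200.9   35.1] rect [ 688.7 -200.5] [46.1 41.1] 70.9
side redtag 59 mean [ 636.2 -348.9   35.8] rect [ 634.1 -353.2] [52.4 42.4] 68.1
side yeltag 34 mean [ 602.9 -444.6   36.8] rect [ 605.8 -441.9] [29.1 44.1] 28.2
[294.6, 166.8, 14.8, 29.6] 0.58m.py:19: RuntimeWarning: Mean of empty slice.
  rc=cv2.minAreaRect(P[top][:,:2].astype(np.float32)); print(n,"scan top",top.sum(),np.round(rc[0],1),np.round(rc[1],1),round(rc[2],1),"z",np.median(z[top]).round(1),"redbar",P[red].mean(0).round(1))
  ret = um.true_divide(
```

View pics/s3.png

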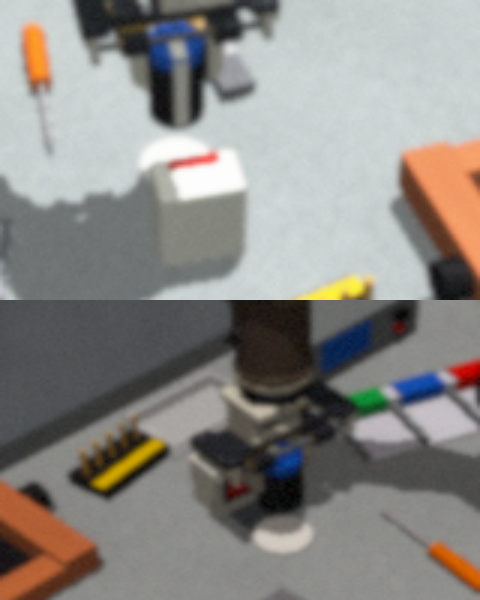

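```bash
python3 -m crank '[[[0,0.001,0.025],[0,0,0],-1],[[0,0.001,0.05],[0,0,0],-1],[[0,0.001,0.062],[0,0,0],-1],[[0,0.001,0.068],[0,0,0],-1],[[0,0.001,0.071],[0,0,0],-1],[[0,0.001,0.073],[0,0,0],-1],[[0,0.001,0.073],[0,0,0],-1]]'
```

```text
t: 7.7
ee_pos: [581.9, 74.8, 51.1]
tcp_rot: [-180.0, -0.0, -6.7]
ft_force: [-0.5, 0.6, -3.7]
finger_gap: 0.604
gripper_force: 25.0
```

```bash
python3 -m crank '[[[0,0,0.001],[0,0,0],-1],[[0,0,0.002],[0,0,0],-1],[[0,0,0.002],[0,0,0],-1]]'
```

```text
t: 8.07
ee_pos: [582.1, 74.8, 49.9]
tcp_rot: [-180.0, -0.1, -6.7]
ft_force: [-3.1, -1.0, 6.7]
finger_gap: 0.603
gripper_force: 25.0
```

```bash
python3 -m crank '[[[0,0,0],[0,0,0],0.5],[[0,0,0],[0,0,0],1],[[0,0,0],[0,0,0],1],[[0,0,0],[0,0,0],1],[[0,0,0],[0,0,0],1]]' && python3 -m crank '[[[0,0,-0.05],[0,0,0],1],[[0,0,-0.1],[0,0,0],1],[[-0.06,0,-0.14],[0,0,0],1],[[-0.07,0,-0.17],[0,0,0],1],[[-0.07,0,-0.17],[0,0,0],1],[[-0.07,0,-0.17],[0,0,0],1]]'; sed -i 's/^CAN=.*/CAN=(581,76)/' m.py; python3 w.py w4 | head -3; python3 a.py w4
```

```text
t: 8.7
ee_pos: [581.7, 74.8, 48.7]
tcp_rot: [180.0, 0.0, -6.7]
ft_force: [-1.2, 0.5, 0.3]
finger_gap: 0.996
gripper_force: 0.0
t: 9.45
ee_pos: [512.3, 82.7, 218.4]
tcp_rot: [180.0, -0.0, -6.7]
ft_force: [0.2, 0.3, -0.7]
finger_gap: 1.0
gripper_force: 0.0
cam [581.  75. 376.] fwd [-0.249  0.028 -0.968] fx 290.6667502184274 tcp [512.3  82.7 218.4] [180.   -0.   -6.7]
wrist lid 2385 centre 581 75 r 28 mean [581.4  75.1 100.1] z 100.1 white 478 [596.2  73.5]
  stripe deg -5.6
w4 lid centre [581.   75.2] axes [53.9 55.5] z 100.1
 stripe n 426 radial -6.3 axis -7.7 mean r 14.6
 redbar ((670.3829345703125, 65.68688201904297), (49.70036697387695, 13.61531925201416), 83.33257293701172) [670.0717   65.59784]
```

View pics/w4.png

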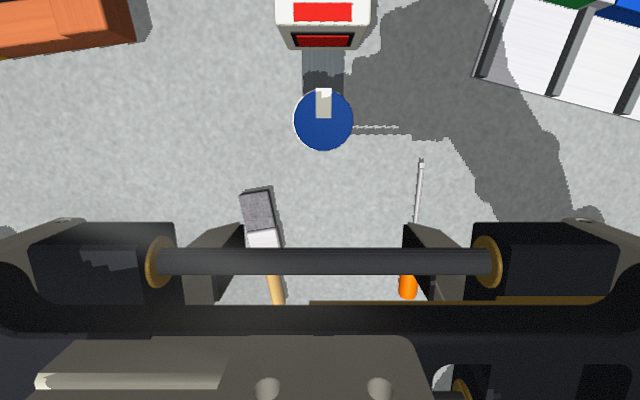

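```bash
python3 -m crank '[[[0.06,0,0.02],[0,0,0],1],[[0.069,0,0.06],[0,0,0],1],[[0.069,0,0.1],[0,0,0],1],[[0.069,0,0.14],[0,0,0],1],[[0.069,0,0.168],[0,0,0],1],[[0.069,0,0.168],[0,0,0],1],[[0.069,0,0.168],[0,0,0],1]]' 25 && python3 -m crank '[[[0,0,0],[0,0,0],-1],[[0,0,0],[0,0,0],-1],[[0,0,0],[0,0,0],-1],[[0,0,0],[0,0,0],-1],[[0,0,0],[0,0,0],-1]]' 25
```

```text
t: 10.38
ee_pos: [581.1, 75.0, 51.0]
tcp_rot: [-180.0, 0.0, -6.7]
ft_force: [0.6, 0.0, -0.4]
finger_gap: 0.998
gripper_force: 0.0
t: 11.0
ee_pos: [580.8, 74.8, 51.0]
tcp_rot: [180.0, -0.0, -6.7]
ft_force: [-0.9, -0.5, 2.5]
finger_gap: 0.61
gripper_force: 25.0
```

```bash
python3 -m crank '[[[0,0,-0.03],[0,0,0],-1],[[0,0,-0.075],[0,0,0],-1],[[-0.01,0.05,-0.075],[0,0,0.05],-1],[[-0.02,0.11,-0.075],[0,0,0.1],-1],[[-0.03,0.17,-0.075],[0,0,0.15],-1],[[-0.042,0.23,-0.075],[0,0,0.2],-1],[[-0.05,0.275,-0.075],[0,0,0.23],-1],[[-0.053,0.293,-0.075],[0,0,0.24],-1]]' && python3 -m crank '[[[0,0,0],[0,0,0],-1],[[0,0,0],[0,0,0],-1]]'; python3 w.py w5
```

```text
t: 12.0
ee_pos: [492.0, -213.3, 125.3]
tcp_rot: [179.9, 0.1, -20.7]
ft_force: [-0.6, 0.4, -4.7]
finger_gap: 0.604
gripper_force: 25.0
t: 12.25
ee_pos: [494.6, -208.1, 125.6]
tcp_rot: [-179.9, 0.0, -20.3]
ft_force: [-0.4, 0.4, -4.2]
finger_gap: 0.605
gripper_force: 25.0
cam [ 559. -231.  284.] fwd [-0.235  0.088 -0.968] fx 290.6667502184274 tcp [ 494.6 -208.1  125.6] [-179.9    0.   -20.3]
wrist pad 3243 [576.3  54.5] 67.4 mean [587.1  69.3   5.4]
```

View pics/w5.png

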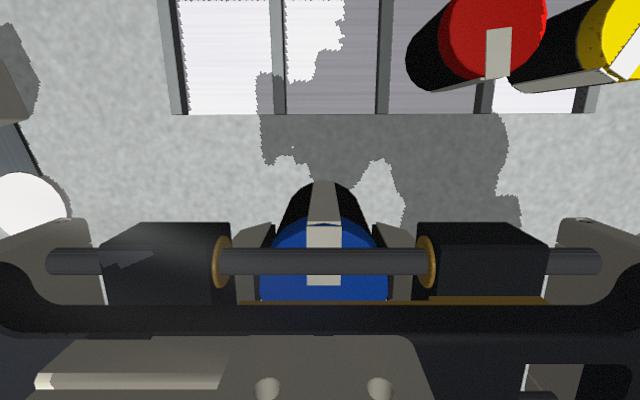

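Run:
```python
from h import *
im=np.load("w5_i.npy");d=np.load("w5_d.npy");Mt=np.load("w5_M.npy");c=(bot.camera_params("wrist"),Mt[:,:3],Mt[:,3])
P,u,v=pts("wrist",d,np.ones(d.shape,bool),c)
th=np.radians(-20.5)
k=(v<120)&(u>140)&(u<400)
for it in range(2):
    ex=np.array([np.cos(th),np.sin(th)]);ey=np.array([-ex[1],ex[0]])
    X=P[:,:2]@ex;Y=P[:,:2]@ey;Z=P[:,2]
    w=k&(Z>17)&(Z<24)
    a=[]
    for lo,hi in((165,200),(262,295),(368,400)):
        q=w&(u>lo)&(u<hi); f=np.polyfit(X[q],Y[q],1); a.append(f[0]); print("wall n",q.sum(),"Y mid",(np.percentile(Y[q],2)+np.percentile(Y[q],98))/2,"rng",np.percentile(Y[q],[2,98]).round(1),"Xmin",np.percentile(X[q],1).round(1),"slope deg",np.degrees(f[0]).round(2),"z",np.median(Z[q]).round(1))
    fl=k&(Z>3.5)&(Z<9)&(im[v,u].min(1)>0)&(u>290)&(u<372); print("floor z",np.median(Z[fl]),"Xmin",np.percentile(X[fl&(Z>4.5)],1))
    th+=np.mean(a)
    print("th",np.degrees(th))
ex=np.array([np.cos(th),np.sin(th)]);ey=np.array([-ex[1],ex[0]])
for t in((667,-274),(663,-273.7),(606,-252)): print(t,"X,Y",np.dot(t,ex).round(1),np.dot(t,ey).round(1))
```

```text
wall n 1172 Y mid 107.43690205648755 rng [102.7 112.2] Xmin 610.1 slope deg -1.96 z 19.8
wall n 1389 Y mid 18.023508695758988 rng [13.1 22.9] Xmin 611.5 slope deg 0.46 z 20.0
wall n 1410 Y mid -71.60340431954367 rng [-76.5 -66.7] Xmin 611.9 slope deg 0.47 z 19.9
floor z 6.018006150817342 Xmin 611.3047606008129
th -20.84331139845847
wall n 1172 Y mid 111.21902401774213 rng [106.4 116. ] Xmin 609.4 slope deg -1.62 z 19.8
wall n 1389 Y mid 21.94225961899709 rng [17.  26.9] Xmin 611.4 slope deg 0.8 z 20.0
wall n 1410 Y mid -67.655824287413 rng [-72.7 -62.6] Xmin 612.3 slope deg 0.81 z 19.9
floor z 6.018006150817342 Xmin 611.6672138106632
th -20.847720644146122
(667, -274) X,Y 720.8 -18.7
(663, -273.7) X,Y 717.0 -19.8
(606, -252) X,Y 656.0 -19.8
```

```bash
python3 -m crank '[[[0,0,0],[0,0,-0.18],-1],[[0.01,0,0],[0,0,-0.36],-1],[[0.03,0.001,0],[0,0,-0.54],-1],[[0.05,0.002,0],[0,0,-0.72],-1],[[0.07,0.003,0],[0,0,-0.9],-1],[[0.09,0.004,0],[0,0,-1.08],-1],[[0.11,0.005,0],[0,0,-1.26],-1],[[0.1215,0.005,0],[0,0,-1.44],-1]]' && python3 -m crank '[[[0,0,0],[0,0,-0.13],-1],[[0,0,0],[0,0,-0.13],-1],[[0,0,0],[0,0,-0.13],-1]]'; python3 -c "
from h import *
print(bot.sense()['joint_pos'])"
```

```text
t: 13.3
ee_pos: [607.6, -255.5, 125.5]
tcp_rot: [-180.0, -0.0, 62.6]
ft_force: [-0.5, 0.5, -4.1]
finger_gap: 0.607
gripper_force: 25.0
t: 13.68
ee_pos: [606.3, -256.1, 125.6]
tcp_rot: [-180.0, -0.0, 69.4]
ft_force: [-0.4, -0.0, -3.5]
finger_gap: 0.608
gripper_force: 25.0
[ 35.63925719  36.02276985 -27.35824238  89.86139674  18.42708905
  58.66122737 -17.46330981]
```

Run:
```python
from h import *
a,_=bot.snapshot("scene"); b,_=bot.snapshot("side"); c,_=bot.snapshot("wrist")
cv2.imwrite("pics/s6.png",np.hstack([np.vstack([cv2.resize(a[180:290,120:280],(400,275)),cv2.resize(b[90:200,290:450],(400,275))]),cv2.resize(c,(400,250))[:].copy().repeat(1,0) if 0 else cv2.copyMakeBorder(cv2.resize(c,(400,250)),0,300,0,0,0)]))
```

```text
(no output)
```

View pics/s6.png

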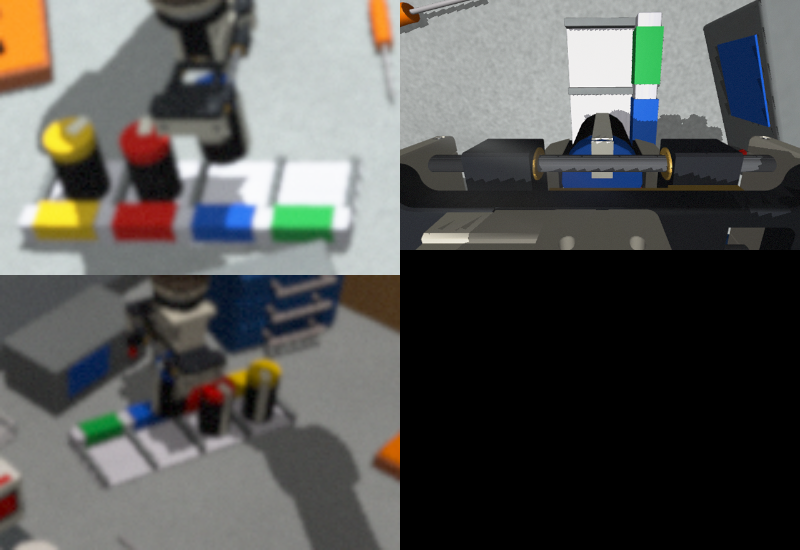

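Run:
```python
from h import *
th=np.radians(-20.2);ex=np.array([np.cos(th),np.sin(th)]);ey=np.array([-ex[1],ex[0]]);o=np.array([606.6,-255.1])
for n in("wrist","scene"):
    if n=="scene": d=np.load("scene_d.npy");c=None
    else: c=cam(n); im,d=bot.snapshot(n)
    P,u,v=pts(n,d,np.ones(d.shape,bool),c); X=(P[:,:2]-o)@ex;Y=(P[:,:2]-o)@ey
    k=(P[:,2]>45)&(P[:,2]<190)&(X>70)&(X<260)&(abs(Y)<180)&((v<210)|(n=="scene"))
    for y in range(-160,180,40):
        q=k&(abs(Y-y)<20)
        if q.sum()>10: print(n,y,q.sum(),"Xmin",np.percentile(X[q],3).round(),"zmax",np.percentile(P[q,2],97).round())
    if n=="wrist":
        b,g,r=im[v,u].astype(float).T; t=(b>1.6*r)&(P[:,2]>33)&(P[:,2]<41)&(v<240)&(abs(X-64)<25)&(Y>0)
        print("bluetag X",np.percentile(X[t],[2,50,98]),"Y max",np.percentile(Y[t],99), "gtag",[(X[m].mean(),Y[m].mean()) for m in[(g>1.4*r)&(g>1.3*b)&(P[:,2]>33)&(P[:,2]<41)]])
```

```text
wrist 0 2032 Xmin 183.0 zmax 101.0
wrist 40 6022 Xmin 169.0 zmax 101.0
wrist 80 7505 Xmin 154.0 zmax 101.0
wrist 120 7103 Xmin 144.0 zmax 101.0
bluetag X [44.94273581 62.62136909 77.41169893] Y max 123.50466427772056 gtag [(np.float64(61.29133035911839), np.float64(91.43673402475166))]
scene -80 129 Xmin 218.0 zmax 105.0
scene -40 290 Xmin 204.0 zmax 106.0
scene 0 368 Xmin 192.0 zmax 106.0
scene 40 432 Xmin 178.0 zmax 106.0
scene 80 507 Xmin 165.0 zmax 106.0
scene 120 565 Xmin 153.0 zmax 106.0
scene 160 270 Xmin 175.0 zmax 106.0
```

```bash
python3 -m crank '[[[0.002,-0.001,0.025],[0,0,0],-1],[[0.002,-0.001,0.05],[0,0,0],-1],[[0.002,-0.001,0.062],[0,0,0],-1],[[0.002,-0.001,0.068],[0,0,0],-1],[[0.002,-0.001,0.071],[0,0,0],-1],[[0.002,-0.001,0.0735],[0,0,0],-1],[[0.002,-0.001,0.0735],[0,0,0],-1]]'
```

```text
t: 14.75
ee_pos: [606.1, -254.9, 52.6]
tcp_rot: [180.0, 0.0, 69.5]
ft_force: [-0.1, 0.1, -4.1]
finger_gap: 0.609
gripper_force: 25.0
```

```bash
python3 -m crank '[[[0.0005,0,0.001],[0,0,0],-1],[[0.0005,0,0.002],[0,0,0],-1],[[0.0005,0,0.002],[0,0,0],-1]]'
```

```text
t: 15.12
ee_pos: [606.4, -254.3, 51.1]
tcp_rot: [180.0, 0.0, 69.5]
ft_force: [-3.0, 0.5, 4.9]
finger_gap: 0.609
gripper_force: 25.0
```

```bash
python3 -m crank '[[[0,0,0],[0,0,0],0.5],[[0,0,0],[0,0,0],1],[[0,0,0],[0,0,0],1],[[0,0,0],[0,0,0],1]]' && python3 -m crank '[[[0,0,-0.04],[0,0,0],1],[[0,0,-0.09],[0,0,0],1],[[0,0,-0.14],[0,0,0],1],[[-0.04,0,-0.17],[0,0,0],1],[[-0.07,0,-0.17],[0,0,0],1],[[-0.07,0,-0.17],[0,0,0],1],[[-0.07,0,-0.17],[0,0,0],1]]'; sed -i 's/^CAN=.*/CAN=(606,-254)/' m.py; python3 w.py w7; python3 a.py w7
```

```text
t: 15.62
ee_pos: [606.2, -254.3, 50.2]
tcp_rot: [180.0, -0.0, 69.5]
ft_force: [-1.4, -0.3, -0.5]
finger_gap: 0.979
gripper_force: 0.0
t: 16.5
ee_pos: [581.7, -319.1, 220.0]
tcp_rot: [-180.0, -0.0, 69.6]
ft_force: [0.1, 0.7, -0.1]
finger_gap: 1.0
gripper_force: 0.0
cam [ 607. -256.  378.] fwd [-0.087 -0.235 -0.968] fx 290.6667502184274 tcp [ 581.7 -319.1  220. ] [-180.    -0.    69.6]
wrist lid 2373 centre 608 -255 r 28 mean [ 607.8 -254.5  100.1] z 100.0 white 514 [ 612.7 -241.4]
  stripe deg 70.5
wrist blue 2202 mean [ 667.6 -268.8   36.9] rect [ 670.9 -259.2] [105.7  34.5] 70.3
wrist green 2232 mean [ 694.7 -193.4   36.9] rect [ 695.  -193.8] [66.3 34.4] 70.0
wrist redtag 1600 mean [ 633.9 -359.8   36.9] rect [ 622.8 -356.5] [70.2 57.9] 69.5
wrist yeltag 597 mean [ 602.1 -446.9   36.9] rect [ 603.3 -444.9] [70.6 34.1] 70.1
w7 lid centre [ 607.8 -254.7] axes [54.3 56. ] z 100.1
 stripe n 466 radial 69.7 axis 68.2 mean r 14.2
```

View pics/w7.png

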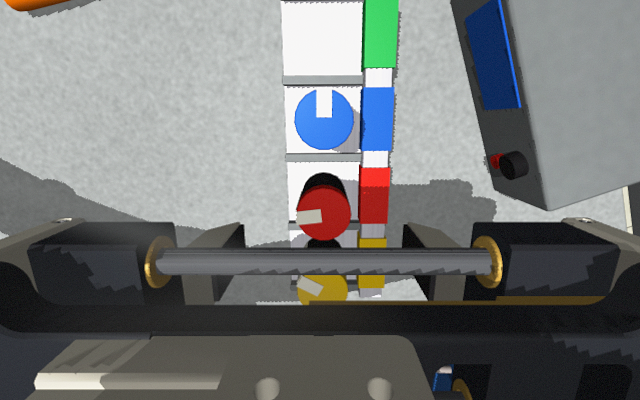

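```bash
python3 -c "
from plant import bot
print(bot.close_job())"
```

```text
the job is handed in; nothing more can be done
None
```

The blue canister was set on the scanner pad with its stripe facing the window and released, and now stands released in the blue-tag bay, about 4 mm from centre; the job was handed in after about 16.5 s of the 48 s allowed, with no verdict returned.

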